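Slide the candle tin between the moulds

TASK

Push the green rectangular candle tin across the table, through the narrow gap between the two aluminium moulds, and leave it lying wholly on the red-bordered cardboard sheet on the other side, its long sides still running about the same way as the gap. Only push it with the fingers: keep it flat on the table, do not grasp, lift or tip it. Do not disturb the round candle, the empty tin or the matchbox; take the fingers away at the end.

Things in the scene. Friction and masses are not known exactly. Their poses are not given: they have to be found in the camera images.
- candle_tin: The tin to push: green, rectangular, corners rounded (14 mm), full of hard pale wax with three brown wick rolls. 64 mm along x, 100 mm along y (long axis), 32 mm high, about 0.2 kg, loose. Origin: centre of its underside, z up. Starts flat on either side of the gap, up to 25 mm off the gap's line and turned up to 0.45 rad from it.
- moulds: Two solid aluminium mould blocks, one fixed body, z up. Origin: table level, middle of the empty 71 mm gap between them. The gap runs along y, from -35 to +35 mm; its walls are at x = -35.5 and +35.5 mm. Each block: 90 mm in x, 70 mm in y, 40 mm high, vertical corners rounded (12 mm), two round cavities on top (-x block dark, +x block pale wax). Yaw up to 0.3 rad.
- sheet: Brown cardboard sheet with a thin red border, fixed flat on the table, under 1 mm thick (no step to slide over). 170 mm along x, 180 mm along y. Origin: its centre; y is parallel to the gap. It lies across the gap from the tin's start, its centre 130 to 160 mm along the gap's line from the gap's middle, up to 25 mm off that line.
- round_candle: Bystander: round steel tin of wax, 66 mm diameter, 45 mm high, loose. Origin: centre of its underside.
- empty_tin: Bystander: open empty brass-coloured tin, straight-sided, 72 mm diameter, 50 mm high, loose. Origin: centre of its underside.
- matchbox: Bystander: yellow matchbox with brown sides lying flat, 60 x 105 x 22 mm (x, y, z), loose. Origin: centre of its underside.

How it is judged:
On the way:
1. the candle tin is between the two moulds, flat on the table (y of candle_tin in the frame of moulds between -0.035 and 0.035 m and x of candle_tin in the frame of moulds between -0.008 and 0.008 m and height (world z) of candle_tin below 0.006 m), for 0.1 s.
At the end, for the whole second after the job is handed in: The tin lies at rest and flat on the cardboard sheet: its centre within 55 mm (sheet's x) and 45 mm (sheet's y) of the sheet's centre, its long axis within 0.35 rad of the sheet's y axis, after having passed between the moulds (x of candle_tin in the frame of sheet between -0.055 and 0.055 m and y of candle_tin in the frame of sheet between -0.045 and 0.045 m and angle between the y axis of candle_tin and the y axis of sheet, either way round below 0.35 rad and height (world z) of candle_tin below 0.004 m and angle between candle_tin's own z axis and vertical below 0.06 rad and linear speed of candle_tin below 0.01 m/s); the robot touches nothing.
It fails at once if the candle tin is lifted off the table or tipped (height (world z) of candle_tin above 0.008 m or angle between candle_tin's own z axis and vertical above 0.15 rad).
It fails at once if the round candle is disturbed (moved more than 15 mm or tipped) (distance of round_candle from where it was at the start of the episode above 0.015 m or angle between round_candle's own z axis and vertical above 0.3 rad).
It fails at once if the empty tin is disturbed (moved more than 15 mm or tipped) (distance of empty_tin from where it was at the start of the episode above 0.015 m or angle between empty_tin's own z axis and vertical above 0.3 rad).
It fails at once if the matchbox is disturbed (moved more than 15 mm or tipped) (distance of matchbox from where it was at the start of the episode above 0.015 m or angle between matchbox's own z axis and vertical above 0.3 rad).
It also fails if it takes over 72 s, if anything falls off the work surface, if the arm or the gripper's body presses on something with over 40 N, if the wrist force passes 120 N, or if a joint passes its speed limit or range.

ROBOT

A 6-joint arm with a two-finger parallel gripper is mounted at the origin on the work surface. World frame = base frame: x ahead of the robot, y to its left, z up, the work surface at z = 0. Lengths are in m, angles in rad, forces in N, time in s.
With the tool pointing down it reaches from about 0.4 to 0.825 m from the base axis. Payload 7 kg.
Tool frame: the origin (TCP) lies at the centre of the arm's flange, where the gripper is bolted on; the fingertips stand 178 mm ahead of it and the grasp point (between the pads) lies 159 mm ahead of it; z points along the fingers, y is the direction in which the jaws open and shut (so a half turn about z gives the same grasp; the last joint's range is limited). The gripper opens to 88 mm and grips with 3 to 60 N. Pads are 19 mm wide; open, the fingers measure 130 mm over their backs; the gripper's body (78 mm by 193 mm) begins 47 mm behind the grasp point.
Start: joints at [1.46, 0.359, 0.012, 0, -1.224, -0.288], TCP at [0.262, 0.622, 0.405] pointing down, gripper open.
Joint ranges: [-3.07, 3.07], [-1.43, 2.12], [-1.02, 1.25], [-3.03, 1.67], [-3.05, -0], [-3.03, 3.03]. Speed limits (rad/s): [2.39, 2.39, 3.01, 3.14, 3.14, 3.14].

INTERFACE

Orientations are given as [roll, pitch, yaw] about the fixed x, y, z axes, in that order (R = Rz(yaw) Ry(pitch) Rx(roll)).
In Python, from station import arm gives the robot as it stands.
- The arm moves only by the shell command python3 -m handwheel 'ROWS' [OPENING] [FORCE]. ROWS is JSON, a list of rows, each a list of 4 numbers: the shift along the world's x, y, z in cm, then the turn about the world's z in rad. In form: [[dx, dy, dz, yaw], ...]. A call has 1 to 20 rows; each row shifts and turns the commanded pose from where the row before left it; what a row does not reach is not made up. A row lasts 1/10 s, in which the tool goes at most 50 mm and 8.59 degrees, less where a joint would pass 70% of its speed; a pose out of reach is approached as far as the arm can. A call is refused whole if a number of a shift passes 5 or a number of a turn 0.15, either way. A call with a gripper value outside its range is refused whole. OPENING is the closure, from 0 (fully open) to 1 (shut), set as the call begins (- or left out, the last holds). The fingers move at their own pace and stop on an object; FORCE is the grip in N (left out, the last holds). Time passes only in rows, so rows that do not move let the fingers close. It gives the time, the measured TCP pose, the force and the opening at its end, in the units of the state.
- arm.get_state(): the state, without advancing time (a new reading comes with each control period).
- arm.grab_frame(name): name is "side" or "top"; returns a dict with "image" (384x512x3 uint8, red, green, blue), "depth" (384x512 float32, m along the optical axis (not along the pixel's ray), 0 where there is no reading), "vfov" (degrees; the focal length in pixels is half the picture's height over the tangent of half this angle, whatever the lens; pixels are square), "cx", "cy" (the principal point, pixels), "rvec" (rotation vector, rad) and "tvec" (3), from world to camera coordinates, as OpenCV has them. Camera axes: x right, y down, z forward; pixel columns grow to the right and rows downward; lengths in m; the calibration is good to about 2 mm. A picture is of the moment at which its call begins.
- arm.job_done(): hands the job in, once; it reports no verdict.
The state is a dict: "t": time; "q": joint angles; "qd": joint speeds; "joint_efforts": joint torques, N m; "eef_pos": TCP position; "ee_rot": TCP orientation; "force": force on the tool from outside, world axes, zero at the start; "moment": the same for the moment, N m; "width": finger opening in m.
Only numpy, scipy, OpenCV 4.12 (cv2) and the standard library are available. Lean on these libraries where they do the work, as an engineer would, in place of code of your own. Each camera call takes 0.05 s, during which the arm holds its last target.

## Working session

There is one attempt and no reset: what is moved stays moved. The work goes in short steps, Python scripts to look and compute and a shell command to move; the robot and the scene stay as the last step left them, time stands still between calls to the robot, and variables do not carry over. Pictures are saved under pics/ and viewed, and the job is handed in when it is done.

```bash
mkdir -p pics; ls; cat > h.py <<'E'
import numpy as np, cv2
from station import arm
def grab(n):
    f=arm.grab_frame(n); h=f["image"].shape[0]
    f["f"]=h/2/np.tan(np.radians(f["vfov"])/2)
    f["R"]=cv2.Rodrigues(np.array(f["rvec"],float))[0]; f["t"]=np.array(f["tvec"],float).ravel(); return f
def plane(f,uv,z):
    uv=np.atleast_2d(uv).astype(float)
    d=np.c_[(uv[:,0]-f["cx"])/f["f"],(uv[:,1]-f["cy"])/f["f"],np.ones(len(uv))]@f["R"]
    c=-f["R"].T@f["t"]; s=(z-c[2])/d[:,2]; return c+s[:,None]*d
def cloud(f):
    v,u=np.mgrid[0:f["depth"].shape[0],0:f["depth"].shape[1]]; Z=f["depth"]
    P=np.stack([(u-f["cx"])/f["f"]*Z,(v-f["cy"])/f["f"]*Z,Z],-1)
    return (P-f["t"])@f["R"]
def save(f,n,s=1.5): cv2.imwrite("pics/"+n,cv2.resize(f["image"][:,:,::-1],None,fx=s,fy=s))
E
python3 - <<'E'
from h import *
for n in("top","side"):
    f=grab(n); save(f,n+"0.png"); print(n,f["f"],f["cx"],f["cy"],-f["R"].T@f["t"],[k for k in f])
s=arm.get_state();print(s["eef_pos"],s["ee_rot"],s["width"],s["t"])
E
```

```text
pics
top 449.272859144614 255.88247915061388 190.44258286656677 [0.46428115 0.0127395  0.87854332] ['image', 'depth', 'vfov', 'cx', 'cy', 'rvec', 'tvec', 'f', 'R', 't']
side 425.59217408506004 251.5989198588377 193.79300924121574 [0.3008097  0.57110864 0.48672452] ['image', 'depth', 'vfov', 'cx', 'cy', 'rvec', 'tvec', 'f', 'R', 't']
[0.26203738 0.62187521 0.4038268 ] [ 3.14011775e+00 -1.13007206e-04 -3.98905458e-01] 0.087512901265764 0.1
```

View pics/top0.png

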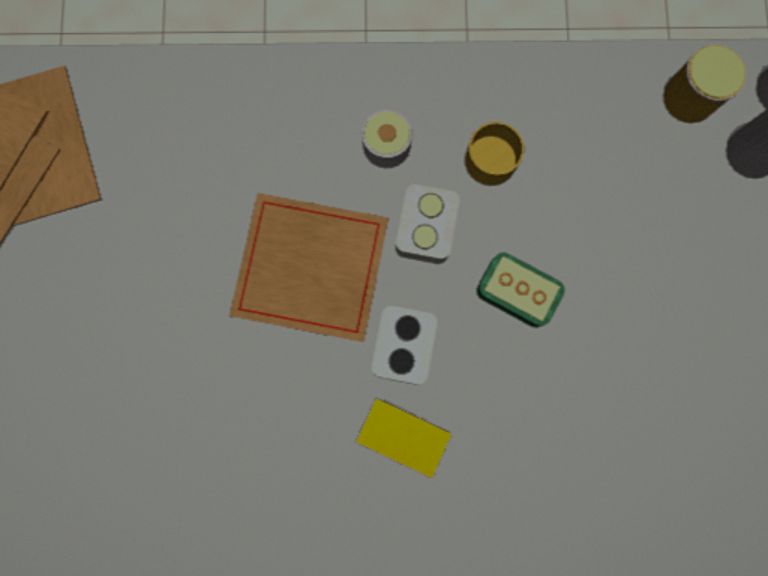

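View pics/side0.png

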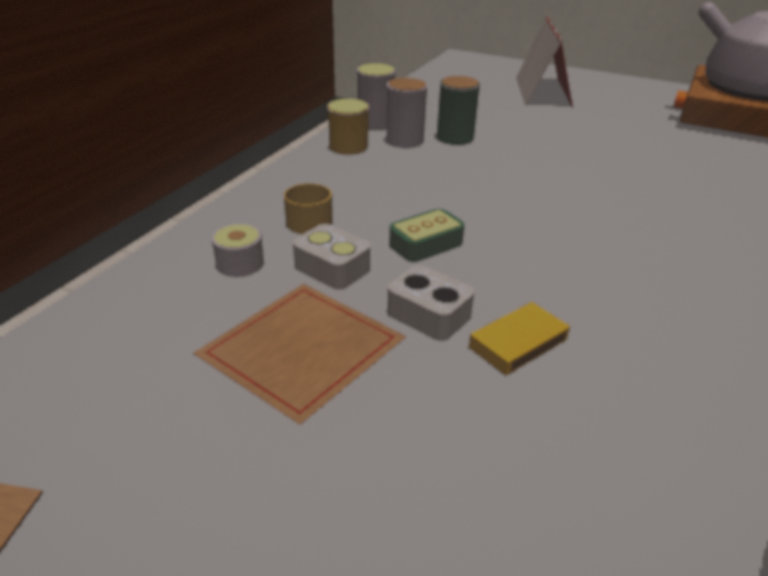

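The top view (1.5x pixels) shows the tin at (521,289), the moulds at (428,222) and (405,345), and the sheet centre at (310,267). The round candle is at (387,135), the empty tin at (495,152) and the matchbox at (404,438). The push runs right to left in the image.

```bash
cat >> h.py <<'E'
def rect(P): 
    (c,s,a)=cv2.minAreaRect((P[:,:2]*1000).astype(np.float32)); 
    return np.array(c)/1000,np.array(s)/1000,a
def comps(f,mask,mn=300):
    n,l,st,ce=cv2.connectedComponentsWithStats(mask.astype(np.uint8),connectivity=8)
    return [(l==i) for i in range(1,n) if st[i,4]>=mn]
def px(m): v,u=np.nonzero(m); return np.c_[u,v]
def tin(f):
    C=cloud(f); hsv=cv2.cvtColor(f["image"],cv2.COLOR_RGB2HSV)
    g=(hsv[...,0]>60)&(hsv[...,0]<95)&(hsv[...,1]>90)&(f["depth"]>0)&(np.abs(C[...,1])<.35)&(C[...,0]<.7)
    m=max(comps(f,cv2.morphologyEx(g.astype(np.uint8),cv2.MORPH_CLOSE,np.ones((3,3))),20),key=lambda m:m.sum())
    pts=px(m); P=plane(f,pts,.032); z=C[pts[:,1],pts[:,0],2]
    P=P[z>.025]
    return rect(P),len(P)
E
python3 - <<'E'
from h import *
f=grab("top"); C=cloud(f); hsv=cv2.cvtColor(f["image"],cv2.COLOR_RGB2HSV)
print("axes: u+ ->", plane(f,[[300,190]],0)-plane(f,[[200,190]],0))
print("table z",np.median(C[300:370,100:400,2]))
print("tin",tin(f))
roi=(np.abs(C[...,1])<.4)
m=(C[...,2]>.012)&(C[...,2]<.1)
for k in comps(f,m,100):
    p=px(k); z=np.percentile(C[k][:,2],90)
    top=k&(C[...,2]>z-.008)
    print("comp",p.mean(0)*1.5,k.sum(),"h",z,rect(C[top]), "plane", rect(plane(f,px(top),z)))
br=(hsv[...,0]<20)&(hsv[...,1]>80)&(abs(C[...,2])<.008)
for k in comps(f,br,3000): print("sheet",px(k).mean(0)*1.5,rect(plane(f,px(k),0)))
E
```

```text
axes: u+ -> [[-0.00231411 -0.19791188  0.        ]]
table z -0.00025970346997430656
tin ((array([ 0.59064288, -0.16850357]), array([0.09882875, 0.06472256]), 60.336204528808594), 480)
comp [705.30395778  81.36965699] 1895 h 0.08209583934596487 (array([ 0.85902423, -0.41806702]), array([0.07577351, 0.07545924]), 71.25372314453125) plane (array([ 0.85682458, -0.41622668]), array([0.0744929 , 0.07656367]), 44.122901916503906)
comp [763.64851485  84.4009901 ] 101 h 0.02802605546242701 (array([ 0.87204877, -0.51407996]), array([0.00643205, 0.04079595]), 85.64640808105469) plane (array([ 0.86926978, -0.51026459]), array([0.00606482, 0.04092891]), 84.24127960205078)
comp [385.60714286 136.77083333] 1008 h 0.04706586698080339 (array([0.79546442, 0.00080564]), array([0.0624632 , 0.06578471]), 89.13754272460938) plane (array([0.79364648, 0.00081315]), array([0.06224566, 0.06519653]), 89.40653228759766)
comp [750.8297491  146.04301075] 837 h 0.0864672432591525 (array([ 0.78142535, -0.4674136 ]), array([0.01304622, 0.05373049]), 86.2935791015625) plane (array([ 0.77972864, -0.46439682]), array([
[... 793 characters left out ...]
56421761] 1783 h 0.041687336115295716 (array([ 0.52157983, -0.01787781]), array([0.0699005, 0.0901047]), 78.45096588134766) plane (array([ 0.52138074, -0.01769722]), array([0.06969901, 0.08985738]), 78.33748626708984)
comp [402.75161812 437.36488673] 1854 h 0.02351979530997685 (array([ 0.40684738, -0.01570124]), array([0.10530997, 0.06063692]), 64.23513793945312) plane (array([ 0.40730817, -0.01553571]), array([0.10458826, 0.06019402]), 64.30085754394531)
sheet [ 49.33109118 152.90620329] (array([0.79179944, 0.47867026]), array([0.21844327, 0.14071985]), 16.963825225830078)
sheet [309.0697351  266.90821192] (array([0.62949213, 0.10356761]), array([0.17935457, 0.16986246]), 78.30675506591797)
```

```bash
python3 -m handwheel '[[2,-4,0,-0.07],[2,-4,0,-0.07],[2,-4,0,-0.07],[2,-4,0,-0.07],[2,-4,0,-0.07],[2,-4,0,-0.07],[2,-4,0,-0.07],[2,-4,0,-0.07],[2,-4,0,-0.07],[2,-4,0,-0.07],[2,-4,0,-0.07],[2,-4,0,-0.07],[2,-4,0,-0.07],[2,-4,0,-0.07],[2,-4,0,-0.07],[2,-4,0,-0.07],[2,-4,0,-0.07],[2,-4,0,-0.07],[2,-4,0,-0.07],[2,-3.6,0,-0.046]]' 1 20
```

```text
t: 2.15
eef_pos: [0.6626, -0.1761, 0.4043]
ee_rot: [3.141, -0.0, -1.778]
force: [1.0, 0.9, 0.3]
width: 0.0003
```

```bash
python3 -m handwheel '[[0,0,0,0],[0,0,0,0]]'; python3 - <<'E'
from h import *
s=arm.get_state();print(s["t"],s["eef_pos"],s["ee_rot"],s["width"],s["force"])
f=grab("top"); print(tin(f)); save(f,"top1.png"); save(grab("side"),"side1.png")
E
```

```text
t: 2.35
eef_pos: [0.6622, -0.1751, 0.4034]
ee_rot: [3.14, -0.0, -1.777]
force: [-0.7, -0.4, -0.0]
width: 0.0005
2.35 [ 0.66216287 -0.17509648  0.40336593] [ 3.13966811e+00 -1.95626836e-04 -1.77669832e+00] 0.0005172947529398067 [-0.73276567 -0.38644303 -0.02123163]Traceback (most recent call last):
  File "<stdin>", line 3, in <module>
  File "h.py", line 26, in tin
    m=max(comps(f,cv2.morphologyEx(g.astype(np.uint8),cv2.MORPH_CLOSE,np.ones((3,3))),20),key=lambda m:m.sum())
ValueError: max() iterable argument is empty
```

```bash
python3 -m handwheel '[[0,0,-4,0],[0,0,-4,0],[0,0,-4,0],[0,0,-4,0],[0,0,-3,0],[0,0,-1,0],[0,0,0,0],[0,0,0,0]]'; python3 - <<'E'
from h import *
save(grab("side"),"side1.png");save(grab("top"),"top1.png")
E
```

```text
t: 3.2
eef_pos: [0.6629, -0.1734, 0.2065]
ee_rot: [-3.139, 0.0, -1.773]
force: [0.6, -0.2, 0.3]
width: 0.0
```

View pics/side1.png

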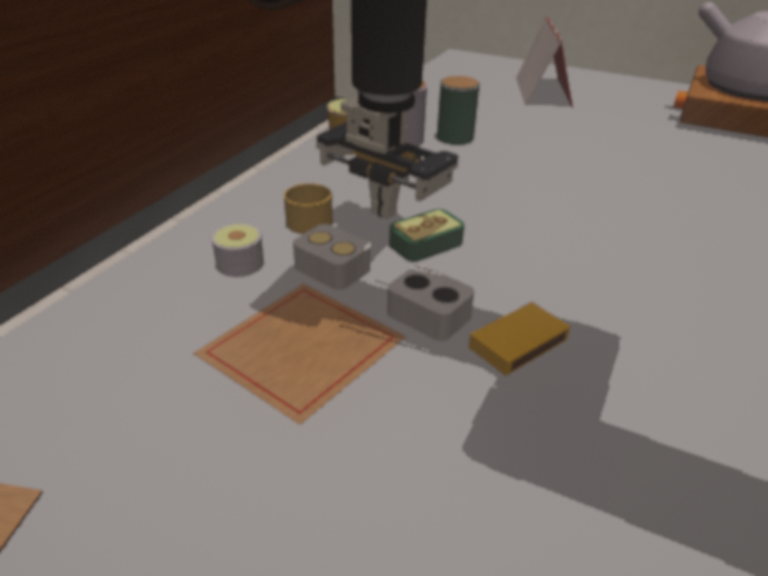

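View pics/top1.png

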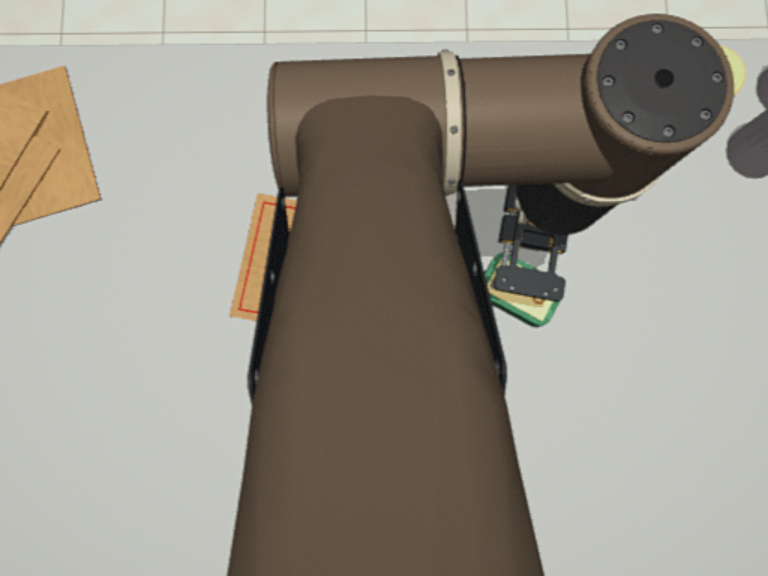

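The side view shows the closed fingers at (384,210), clear to the left of the tin at (427,232). I'll go down, then push the tin's front flank towards mould -x.

```bash
python3 -m handwheel '[[0,0,-0.8,0],[0,0,-0.8,0],[0,0,0,0],[-0.49,0.1,0,0],[-0.39,0.08,0,0],[-0.2,0.04,0,0],[-0.2,0.04,0,0],[-0.2,0.04,0,0],[-0.2,0.04,0,0],[-0.2,0.04,0,0],[-0.2,0.04,0,0],[-0.2,0.04,0,0],[-0.2,0.04,0,0],[-0.2,0.04,0,0],[0,0,0,0],[0,0,0,0]]'
cat >> h.py <<'E'
G=np.array([.6001,-.0341]);GX=np.array([.979,-.203]);GY=np.array([.203,.979])
def mf(p): d=np.asarray(p)[:2]-G; return np.array([d@GX,d@GY])*1000
def tin2(f,z=.032):  # whole top via height, green+wax
    C=cloud(f); X=(C[...,:2]-G)@np.c_[GX,GY]*1000
    hsv=cv2.cvtColor(f["image"],cv2.COLOR_RGB2HSV)
    m=(f["depth"]>0)&(C[...,2]>.024)&(C[...,2]<.0375)&(abs(X[...,0])<95)&(abs(X[...,1])<230)&(hsv[...,1]>60)
    k=comps(f,m,60); k=max(k,key=lambda m:m.sum()); P=plane(f,px(k),z); P[:,:2]=(P[:,:2]-G)@np.c_[GX,GY]
    c,s,a=rect(P); 
    if s[0]>s[1]: a-=90
    return c*1000,s*1000,(a+90)%180-90,k.sum()
E
python3 - <<'E'
from h import *
f=grab("side"); save(f,"side2.png"); print(tin2(f)); print(mf(arm.get_state()["eef_pos"]))
E
```

```text
t: 4.9
eef_pos: [0.6352, -0.1686, 0.1887]
ee_rot: [3.141, -0.0, -1.775]
force: [2.0, 0.1, 1.8]
width: 0.0002
(array([   6.44662952, -135.82572937]), array([96.47660828, 57.96757126]), -15.54913330078125, np.int64(543))
[  61.64871787 -124.59573724]
```

View pics/side2.png

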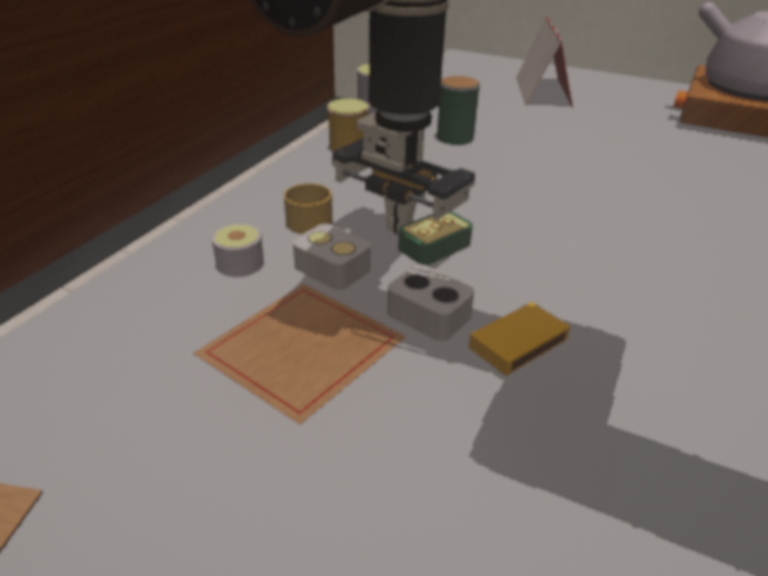

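```bash
python3 -m handwheel '[[0.98,-0.2,0,0],[0,0,4,0],[0,0,4,0],[0,0,4,0],[0,0,4,0],[0,0,0,0]]'
python3 - <<'E'
from h import *
f=grab("side"); save(f,"side3.png"); print(tin2(f)); print(mf(arm.get_state()["eef_pos"]))
E
```

```text
t: 5.55
eef_pos: [0.6468, -0.1711, 0.3553]
ee_rot: [-3.133, 0.0, -1.774]
force: [-0.6, 0.7, -0.1]
width: 0.0007
(array([   5.1603775 , -136.20510864]), array([94.85296631, 61.18868256]), -11.251083374023438, np.int64(567))
[  72.69687354 -124.60152219]
```

View pics/side3.png

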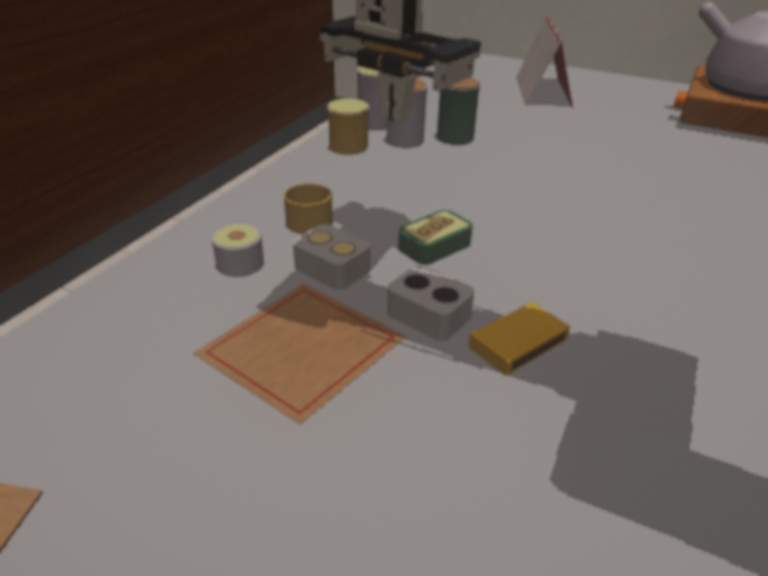

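```bash
python3 -m handwheel '[[0.34,1.63,-3,0],[0,0,-4,0],[0,0,-4,0],[0,0,-4,0],[0,0,-1.5,0],[0,0,0,0],[-0.3,0.06,0,0],[-0.3,0.06,0,0],[-0.2,0.04,0,0],[-0.2,0.04,0,0],[-0.2,0.04,0,0],[-0.2,0.04,0,0],[-0.2,0.04,0,0],[-0.2,0.04,0,0],[-0.2,0.04,0,0],[-0.2,0.04,0,0],[0,0,0,0],[0,0,0,0]]'
python3 - <<'E'
from h import *
f=grab("side"); print(tin2(f)); print(mf(arm.get_state()["eef_pos"]))
E
python3 -m handwheel '[[0.98,-0.2,0,0],[0,0,4,0],[0,0,4,0],[0,0,4,0],[0,0,4,0],[0,0,0,0]]'
python3 - <<'E'
from h import *
f=grab("side"); save(f,"side4.png"); print(tin2(f)); print(mf(arm.get_state()["eef_pos"]))
E
```

```text
t: 7.4
eef_pos: [0.6266, -0.1499, 0.1838]
ee_rot: [-3.141, -0.0, -1.775]
force: [2.6, 1.0, 2.4]
width: 0.0004
(array([  -4.94724083, -139.25999451]), array([99.46252441, 57.43924332]), -10.841949462890625, np.int64(462))
[  49.44191683 -107.97352238]
t: 8.05
eef_pos: [0.6378, -0.1524, 0.3498]
ee_rot: [-3.134, 0.001, -1.774]
force: [1.0, 0.3, 0.6]
width: 0.0004
(array([  -5.55190086, -140.76226807]), array([95.40676117, 60.28380203]), -4.7989501953125, np.int64(580))
[  60.058058   -108.15279454]
```

View pics/side4.png

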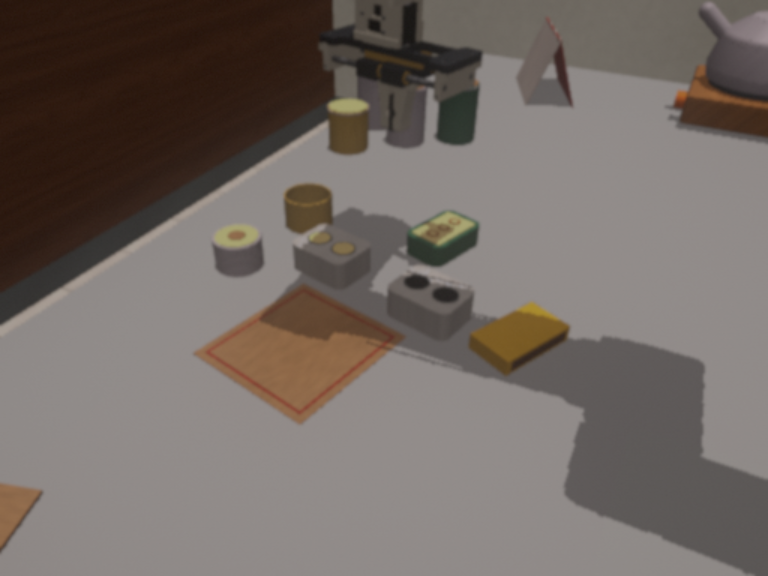

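```bash
python3 -m handwheel '[[-3,-3,0,0],[-3,-3,0,0],[-2.85,-2.77,-1,0],[0,0,-4,0],[0,0,-4,0],[0,0,-4,0],[0,0,-2.5,0],[0,0,-0.5,0],[0,0,0,0]]'
python3 - <<'E'
from h import *
f=grab("side"); save(f,"side5.png"); print(tin2(f)); print(mf(arm.get_state()["eef_pos"]))
E
```

```text
t: 9.0
eef_pos: [0.5473, -0.2397, 0.1822]
ee_rot: [3.138, -0.0, -1.775]
force: [-0.5, 0.1, 0.1]
width: 0.0003
(array([  -4.12096214, -144.18113708]), array([88.28961182, 55.03359604]), -5.335235595703125, np.int64(538))
[  -9.25501665 -211.8903951 ]
```

View pics/side5.png

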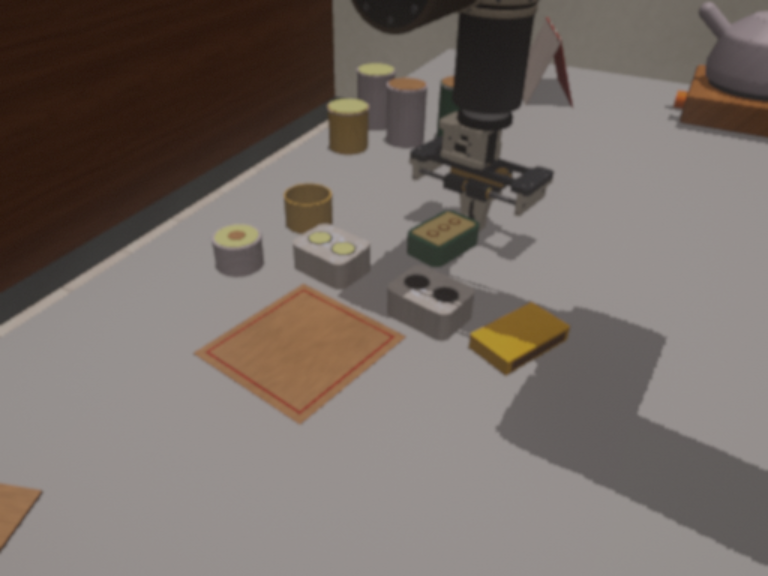

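The fingers are behind the tin at (478,215), with the tin at (443,237). Now I'll push gently from behind.

```bash
python3 -m handwheel '[[0.1,0.49,0.4,0],[0.08,0.39,0,0],[0.04,0.2,0,0],[0.04,0.2,0,0],[0.04,0.2,0,0],[0.04,0.2,0,0],[0.04,0.2,0,0],[0.04,0.2,0,0],[0.04,0.2,0,0],[0.04,0.2,0,0],[0,0,0,0],[0,0,0,0]]'
python3 - <<'E'
from h import *
f=grab("side"); save(f,"side6.png"); print(tin2(f)); print(mf(arm.get_state()["eef_pos"]))
E
```

```text
t: 10.25
eef_pos: [0.5527, -0.2145, 0.1874]
ee_rot: [3.141, 0.0, -1.775]
force: [-0.2, -0.3, -0.0]
width: 0.0002
(array([  -6.87157631, -126.38238525]), array([88.55927277, 54.84740067]), -2.6562728881835938, np.int64(554))
[  -9.85131293 -186.24871342]
```

View pics/side6.png

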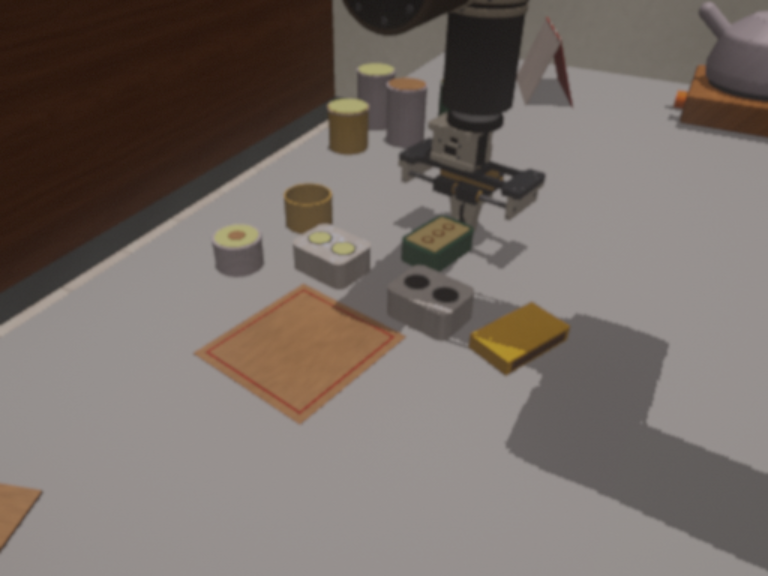

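```bash
cat >> h.py <<'E'
def hulltin(f):
    C=cloud(f); X=(C[...,:2]-G)@np.c_[GX,GY]*1000
    top=lambda lo,hi,mx:(f["depth"]>0)&(C[...,2]>lo)&(C[...,2]<hi)&mx
    out={}
    for n,mx,z in(("mL",(X[...,0]<-20)&(X[...,0]>-140)&(abs(X[...,1])<50),.04),("mR",(X[...,0]>20)&(X[...,0]<140)&(abs(X[...,1])<50),.04)):
        k=top(.034,.045,mx); k=max(comps(f,k,60),key=lambda m:m.sum()); P=plane(f,px(k),z);P[:,:2]=(P[:,:2]-G)@np.c_[GX,GY];out[n]=rect(P)
    return out
E
python3 - <<'E'
from h import *
f=grab("side"); 
for k,v in hulltin(f).items(): print(k,v[0]*1000,v[1]*1000,v[2])
C=cloud(f); X=(C[...,:2]-G)@np.c_[GX,GY]*1000
m=(f["depth"]>0)&(C[...,2]>.026)&(C[...,2]<.037)&(X[...,1]>-185)&(X[...,1]<-60)&(abs(X[...,0])<60)
m=max(comps(f,m,60),key=lambda m:m.sum())
P=plane(f,px(m),.032);x=(P[:,:2]-G)@np.c_[GX,GY]*1000
for y0 in range(-180,-75,10):
    s=(x[:,1]>y0)&(x[:,1]<y0+10)
    if s.any(): print(y0,s.sum(),x[s,0].min().round(1),x[s,0].max().round(1))
E
```

```text
mL [-82.01274109   2.22299576] [78.67203522 95.16938782] 89.781005859375
mR [77.99526215  2.048172  ] [79.6138382  98.39138794] 88.95619201660156
-180 51 -32.8 21.2
-170 69 -41.1 23.7
-160 76 -43.9 24.5
-150 76 -44.4 24.5
-140 82 -44.5 25.3
-130 81 -45.6 26.0
-120 87 -45.1 26.0
-110 88 -43.1 26.7
-100 88 -43.6 26.7
-90 87 -43.2 25.9
-80 81 -42.7 20.3
```

```bash
python3 -m handwheel '[[0.08,0.19,0,0],[0.08,0.19,0,0],[0.08,0.19,0,0],[0.08,0.19,0,0],[0.08,0.19,0,0],[0.08,0.19,0,0],[0.08,0.19,0,0],[0.08,0.19,0,0],[0.08,0.19,0,0],[0.08,0.19,0,0],[0.08,0.19,0,0],[0.08,0.19,0,0],[0.08,0.19,0,0],[0.08,0.19,0,0],[0.08,0.19,0,0],[0.08,0.19,0,0],[0,0,0,0],[0,0,0,0]]'
cat >> h.py <<'E'
def strips(f,y0,y1):
    C=cloud(f); X=(C[...,:2]-G)@np.c_[GX,GY]*1000
    m=(f["depth"]>0)&(C[...,2]>.026)&(C[...,2]<.037)&(X[...,1]>y0)&(X[...,1]<y1)&(abs(X[...,0])<60)
    m=max(comps(f,m,60),key=lambda m:m.sum())
    P=plane(f,px(m),.032);x=(P[:,:2]-G)@np.c_[GX,GY]*1000
    print("y range",x[:,1].min(),x[:,1].max())
    for y in range(y0,y1,10):
        s=(x[:,1]>y)&(x[:,1]<y+10)
        if s.sum()>20: print(y,s.sum(),x[s,0].min().round(1),x[s,0].max().round(1),"mid+2",(x[s,0].min()/2+x[s,0].max()/2+2).round(1))
E
python3 - <<'E'
from h import *
f=grab("side"); save(f,"side7.png"); a=arm.get_state(); p=mf(a["eef_pos"]); print(p,a["force"]); strips(f,int(p[1])+10,int(p[1])+110)
E
```

```text
t: 12.15
eef_pos: [0.5658, -0.1842, 0.1878]
ee_rot: [-3.141, 0.0, -1.775]
force: [-0.6, -0.6, 0.3]
width: 0.0003
[  -3.08217514 -154.0217902 ] [-0.33944853  0.63313224  0.29625405]
y range -150.19829000148914 -37.247037166577975
-144 65 -30.0 28.6 mid+2 1.3
-134 74 -36.6 30.1 mid+2 -1.2
-124 83 -39.9 29.3 mid+2 -3.3
-114 85 -41.0 30.0 mid+2 -3.5
-104 86 -39.4 30.0 mid+2 -2.7
-94 90 -40.1 29.9 mid+2 -3.1
-84 90 -39.1 30.5 mid+2 -2.3
-74 92 -38.7 30.5 mid+2 -2.1
-64 92 -38.8 29.6 mid+2 -2.6
-54 79 -39.4 28.0 mid+2 -3.7
```

View pics/side7.png

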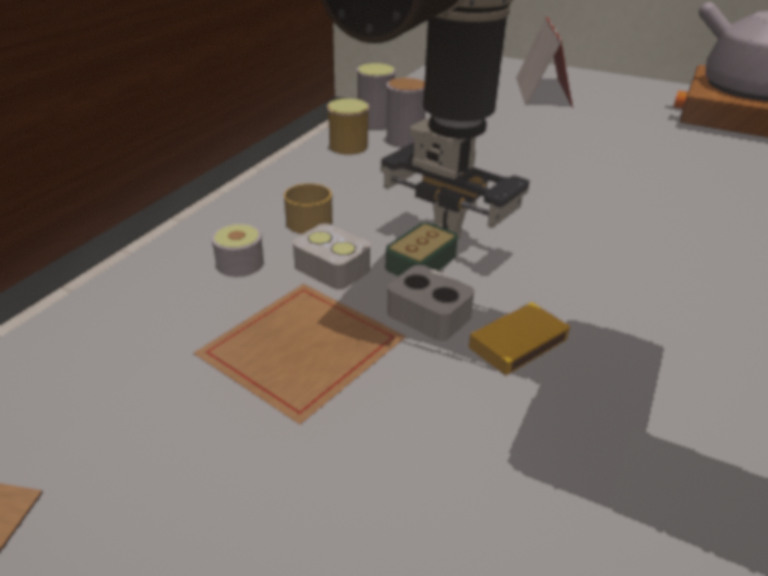

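```bash
python3 -m handwheel '[[0.08,0.19,0,0],[0.08,0.19,0,0],[0.08,0.19,0,0],[0.08,0.19,0,0],[0.08,0.19,0,0],[0.08,0.19,0,0],[0.08,0.19,0,0],[0.04,0.2,0,0],[0.04,0.2,0,0],[0.04,0.2,0,0],[0.04,0.2,0,0],[0.04,0.2,0,0],[0.04,0.2,0,0],[0,0,0,0]]'
python3 - <<'E'
from h import *
f=grab("side"); save(f,"side8.png"); a=arm.get_state(); p=mf(a["eef_pos"]); print(p,a["force"]); strips(f,int(p[1])+10,int(p[1])+110)
E
```

```text
t: 13.6
eef_pos: [0.5737, -0.1588, 0.1876]
ee_rot: [-3.141, 0.0, -1.775]
force: [-0.3, -0.4, 1.5]
width: 0.0006
[  -0.56709675 -127.41243449] [-0.41455375 -0.66909664  0.44645825]
y range -123.29041737331154 -11.416431936672804
-117 66 -28.3 29.2 mid+2 2.4
-107 82 -34.8 32.4 mid+2 0.8
-97 89 -37.4 33.1 mid+2 -0.2
-87 89 -37.0 33.0 mid+2 -0.0
-77 93 -37.2 32.9 mid+2 -0.2
-67 93 -36.8 32.8 mid+2 -0.0
-57 97 -37.9 32.7 mid+2 -0.6
-47 89 -33.4 32.6 mid+2 1.6
-37 86 -27.1 32.5 mid+2 4.7
-27 69 -27.3 30.1 mid+2 3.4
```

View pics/side8.png

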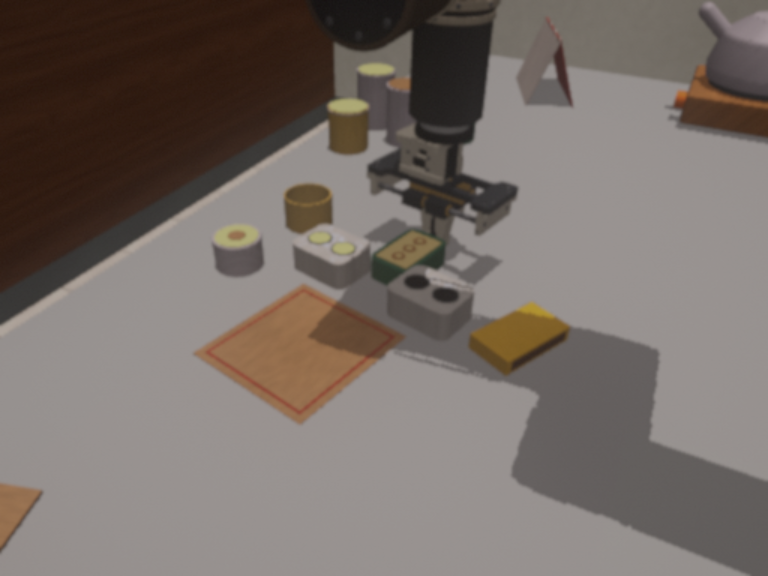

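The tin is centred in the gap mouth at (408,258). I'll push straight through.

```bash
python3 -m handwheel '[[0.06,0.29,0,0],[0.06,0.29,0,0],[0.06,0.29,0,0],[0.06,0.29,0,0],[0.06,0.29,0,0],[0.06,0.29,0,0],[0.06,0.29,0,0],[0.06,0.29,0,0],[0.06,0.29,0,0],[0.06,0.29,0,0],[0.06,0.29,0,0],[0.06,0.29,0,0],[0.06,0.29,0,0],[0.06,0.29,0,0],[0.06,0.29,0,0]]'
python3 - <<'E'
from h import *
f=grab("side"); save(f,"side9.png"); a=arm.get_state(); p=mf(a["eef_pos"]); print(p,a["force"]); strips(f,int(p[1])+10,int(p[1])+110)
E
```

```text
t: 15.15
eef_pos: [0.5827, -0.1154, 0.1877]
ee_rot: [3.142, -0.0, -1.775]
force: [-1.4, -0.5, -1.2]
width: 0.0003
[ -0.50336874 -82.74863913] [0.03044942 0.1496259  0.8535284 ]
y range -78.31515532183249 33.92648701685996
-72 77 -31.1 32.0 mid+2 2.4
-62 92 -35.8 32.8 mid+2 0.5
-52 93 -36.4 32.7 mid+2 0.1
-42 85 -27.4 32.6 mid+2 4.6
-32 92 -27.1 40.2 mid+2 8.6
-22 99 -27.3 39.9 mid+2 8.3
-12 99 -27.0 39.8 mid+2 8.4
-2 106 -27.3 42.0 mid+2 9.3
8 107 -27.5 40.3 mid+2 8.4
18 100 -33.9 40.2 mid+2 5.1
```

View pics/side9.png

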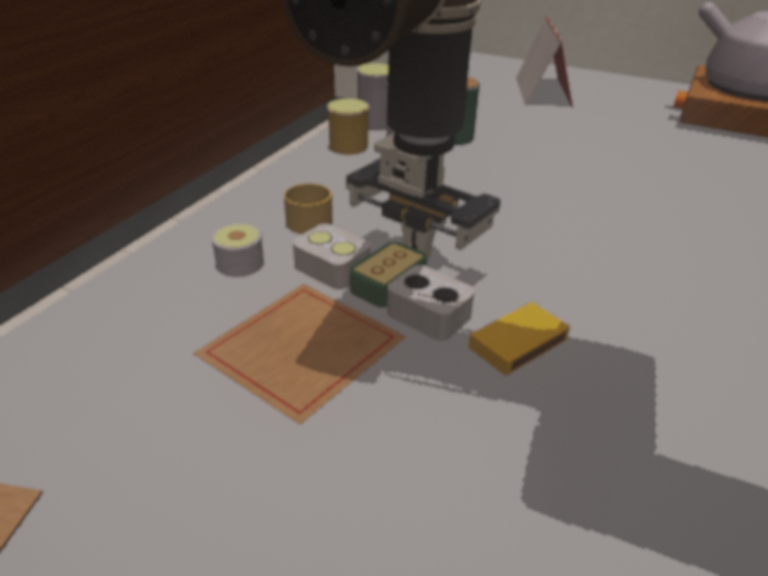

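The tin is well inside the gap (388,270) and running freely, with only about 1 N on the wrist.

```bash
python3 -m handwheel '[[0.06,0.29,0,0],[0.06,0.29,0,0],[0.06,0.29,0,0],[0.06,0.29,0,0],[0.06,0.29,0,0],[0.06,0.29,0,0],[0.06,0.29,0,0],[0.06,0.29,0,0],[0.06,0.29,0,0],[0.06,0.29,0,0],[0.06,0.29,0,0],[0.06,0.29,0,0],[0.06,0.29,0,0],[0.06,0.29,0,0],[0.06,0.29,0,0],[0.06,0.29,0,0],[0.06,0.29,0,0],[0.06,0.29,0,0],[0.06,0.29,0,0],[0.06,0.29,0,0]]'
python3 - <<'E'
from h import *
f=grab("side"); save(f,"side10.png"); a=arm.get_state(); p=mf(a["eef_pos"]); print(p,a["force"]); strips(f,int(p[1])+10,int(p[1])+110)
E
```

```text
t: 17.2
eef_pos: [0.5947, -0.0574, 0.1877]
ee_rot: [-3.142, -0.0, -1.775]
force: [-0.5, -3.0, 3.0]
width: 0.0004
[ -0.55685695 -23.52500779] [-0.80269454 -1.07176008  1.9405895 ]
y range -18.336838745561177 91.55676300576667
-13 97 -27.0 40.6 mid+2 8.8
-3 104 -27.3 40.5 mid+2 8.6
7 105 -27.5 41.0 mid+2 8.7
17 117 -35.3 42.3 mid+2 5.5
27 183 -61.3 62.6 mid+2 2.6
37 139 -63.1 55.5 mid+2 -1.8
47 121 -37.5 33.1 mid+2 -0.2
57 132 -37.6 33.0 mid+2 -0.3
67 119 -36.8 32.9 mid+2 0.1
77 117 -36.9 31.4 mid+2 -0.8
```

View pics/side10.png

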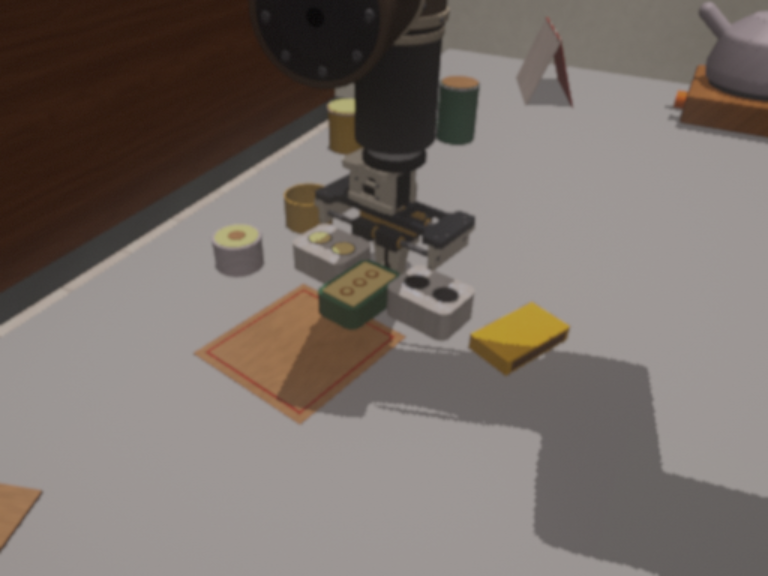

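The tin is coming out straight onto the sheet (358,292).

```bash
python3 -m handwheel '[[0.06,0.29,0,0],[0.06,0.29,0,0],[0.06,0.29,0,0],[0.06,0.29,0,0],[0.06,0.29,0,0],[0.06,0.29,0,0],[0.06,0.29,0,0],[0.06,0.29,0,0],[0.06,0.29,0,0],[0.06,0.29,0,0],[0.06,0.29,0,0],[0.06,0.29,0,0],[0.06,0.29,0,0],[0.06,0.29,0,0],[0.06,0.29,0,0],[0.06,0.29,0,0],[0.06,0.29,0,0],[0.06,0.29,0,0],[0.06,0.29,0,0],[0.06,0.29,0,0]]'
python3 - <<'E'
from h import *
f=grab("side"); save(f,"side11.png"); a=arm.get_state(); p=mf(a["eef_pos"]); print(p,a["force"]); strips(f,int(p[1])+10,int(p[1])+110)
E
```

```text
t: 19.25
eef_pos: [0.6067, 0.0006, 0.1876]
ee_rot: [3.142, -0.0, -1.775]
force: [0.3, -3.1, 2.5]
width: 0.0003
[-0.60487133 35.75375756] [-0.72124667 -2.03607731  1.17689305]
y range 41.082290072852466 149.1128648518891
45 93 -30.1 30.2 mid+2 2.0
55 125 -36.3 33.0 mid+2 0.3
65 128 -37.3 32.9 mid+2 -0.2
75 126 -37.4 32.8 mid+2 -0.3
85 136 -37.9 32.7 mid+2 -0.6
95 135 -36.7 32.5 mid+2 -0.1
105 142 -37.3 33.1 mid+2 -0.1
115 143 -37.4 33.0 mid+2 -0.2
125 148 -38.4 32.9 mid+2 -0.7
135 134 -36.7 31.5 mid+2 -0.6
```

View pics/side11.png

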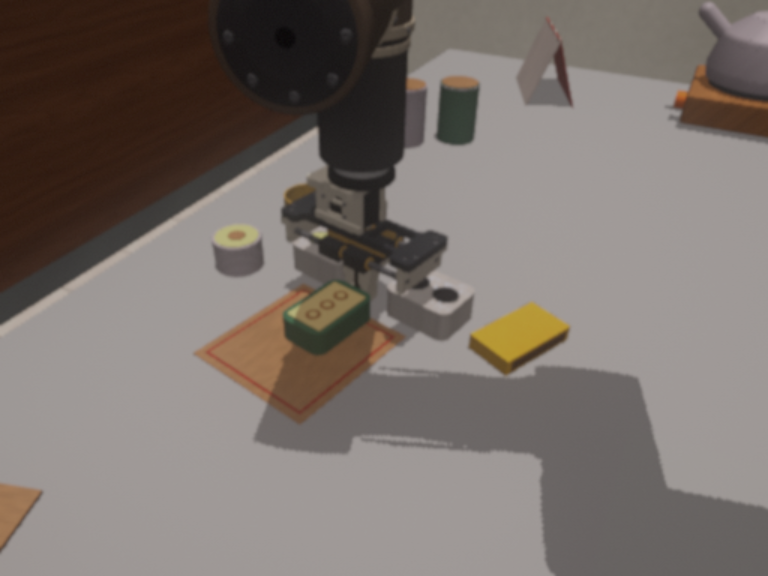

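The tin is on the sheet at (327,315), about 45 mm short of the centre.

```bash
python3 -m handwheel '[[0.06,0.29,0,0],[0.06,0.29,0,0],[0.06,0.29,0,0],[0.06,0.29,0,0],[0.06,0.29,0,0],[0.06,0.29,0,0],[0.06,0.29,0,0],[0.06,0.29,0,0],[0.06,0.29,0,0],[0.06,0.29,0,0],[0.06,0.29,0,0],[0.06,0.29,0,0],[0.06,0.29,0,0],[0.04,0.2,0,0],[0.03,0.15,0,0],[0.01,0.05,0,0],[0,0,0,0]]' && python3 -m handwheel '[[-0.1,-0.49,0,0],[-0.2,-0.98,0,0],[0,0,3,0],[0,0,4,0],[0,0,4,0],[0,0,4,0],[0,0,4,0],[0,-5,2,0],[0,-5,0,0],[0,-5,0,0],[0,-5,0,0],[0,-5,0,0],[0,-5,0,0],[0,0,0,0],[0,0,0,0]]'
python3 - <<'E'
from h import *
f=grab("side"); save(f,"side12.png"); strips(f,60,210); save(grab("top"),"top12.png")
E
```

```text
t: 21.0
eef_pos: [0.6152, 0.0423, 0.1876]
ee_rot: [-3.142, 0.0, -1.775]
force: [0.2, -0.9, 0.6]
width: 0.0003
t: 22.5
eef_pos: [0.6113, -0.2711, 0.3956]
ee_rot: [3.141, 0.0, -1.778]
force: [-0.3, -0.2, 0.1]
width: 0.0004
y range 88.26198747030693 193.75253195953002
90 111 -30.9 31.9 mid+2 2.5
100 138 -36.3 32.5 mid+2 0.1
110 143 -37.3 33.1 mid+2 -0.1
120 146 -37.1 33.0 mid+2 -0.0
130 150 -37.2 32.8 mid+2 -0.2
140 156 -37.3 32.7 mid+2 -0.3
150 161 -37.8 32.6 mid+2 -0.6
160 162 -36.7 33.1 mid+2 0.2
170 167 -38.0 32.4 mid+2 -0.8
180 158 -36.9 30.3 mid+2 -1.3
190 43 -30.5 20.7 mid+2 -2.9
```

View pics/side12.png

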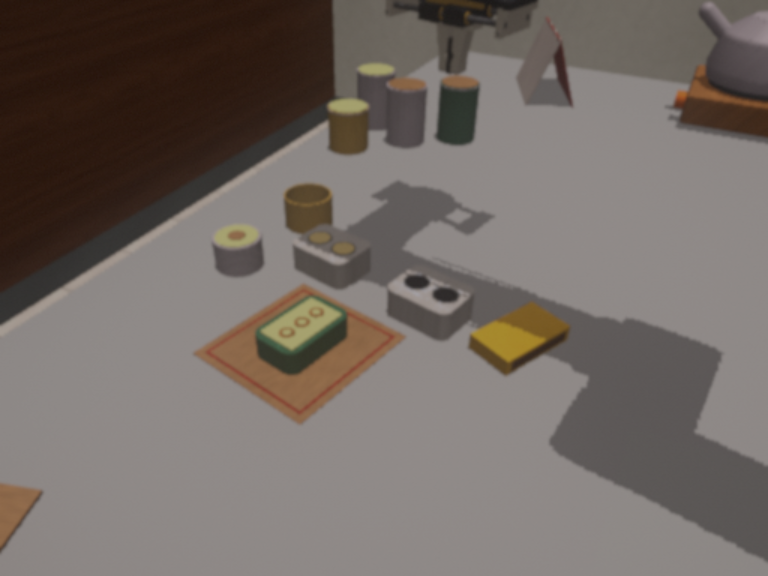

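View pics/top12.png

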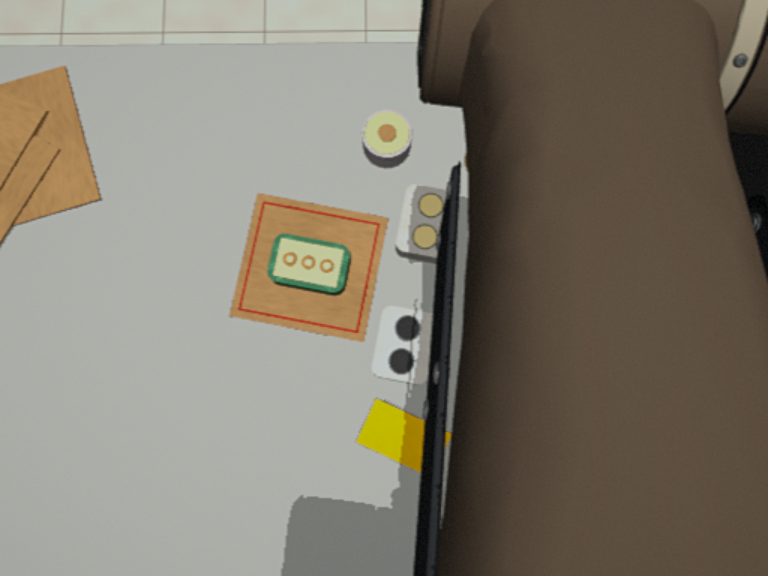

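In both views the tin lies centred and aligned on the sheet: side (302,333), top (309,264). The bystanders sit at the same pixels as at the start, and the fingers are far away.

```bash
python3 - <<'E'
from h import *
f=grab("top"); r,n=tin(f); print(r,"mf",mf(r[0]),"sheet mf",mf([.6295,.1036]))
s=arm.get_state(); print(s["t"],s["qd"],s["force"]); print(arm.job_done())
E
```

```text
(array([0.62688898, 0.10127895]), array([0.09879179, 0.06424148]), 78.35134887695312) mf [ -1.25551904 137.97415787] sheet mf [  0.8295 140.7765]
22.65 [ 0.01534593 -0.00369126  0.00011245  0.00107149  0.00032698  0.0006148 ] [-0.00027647 -0.27040926  0.23734547]
the job is handed in; nothing more can be done
None
```

I pushed the tin through the gap and left it lying flat near the middle of the sheet, then handed the job in at about 22.7 s of the 72 s allowed. With the fingers closed, I first gave its front side two pushes to turn it towards the gap. I then pushed from behind, straight through the gap, and drew the fingers back and up.

- **Tin position:** the last top-camera check put the tin's centre about 2 mm (sheet's x) and 3 mm (sheet's y) from the sheet's centre. Its long axis was within about 0.1° of the sheet's y axis.
- **In the gap:** side-camera estimates just before and after put the tin within about 1 mm of the gap's line. The printed wrist force readings stayed at about 5 N or less.
- **Bystanders:** the round candle, empty tin and matchbox sat at the same pixels as at the start in the side view. In the final top view the arm hid the empty tin and part of the matchbox, and I did not measure their positions again.
- **Disagreements:** the side camera read about 2 mm off from the top camera along both gap axes, and I corrected for the sideways part only. One early measurement script failed because the arm blocked the top view, so I used the side camera while pushing.

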